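# Set out graded napkin rings on the silversmith's display plinths

## Task

Pick the three open silver napkin rings out of the things on the bench and set them out for display on the wooden plinths, one on each: the smallest ring on the lowest plinth, the middle-sized on the middle plinth, and the largest on the tallest. Each must stand flat on its end in the middle of its plinth's top; leave the other tools and the jar where they are.

Things in the scene. Friction and masses are not known exactly. Their poses are not given: they have to be found in the camera images.
- ring_small: silver napkin ring (smallest of the three): a plain open tube standing on its end, outer diameter 36 mm, height 24 mm, wall 3 mm; open right through, so the bench shows in its middle. Origin at the centre of the tube (12 mm above what it stands on); z is the tube's axis. Loose, under 0.2 kg, rigid.
- ring_medium: silver napkin ring (middle-sized of the three): a plain open tube standing on its end, outer diameter 46 mm, height 28 mm, wall 3 mm; open right through, so the bench shows in its middle. Origin at the centre of the tube (14 mm above what it stands on); z is the tube's axis. Loose, under 0.2 kg, rigid.
- ring_large: silver napkin ring (largest of the three): a plain open tube standing on its end, outer diameter 56 mm, height 32 mm, wall 3 mm; open right through, so the bench shows in its middle. Origin at the centre of the tube (16 mm above what it stands on); z is the tube's axis. Loose, under 0.2 kg, rigid.
- plinth_low: lowest and narrowest display plinth: a solid drum of pale wood, diameter 72 mm, height 20 mm, flat bare top, fixed to the bench. Origin at the centre of its underside, on the bench (z = 0); z up, so the top's centre is 20 mm above the origin.
- plinth_middle: middle display plinth: a solid drum of pale wood, diameter 84 mm, height 40 mm, flat bare top, fixed to the bench. Origin at the centre of its underside, on the bench (z = 0); z up, so the top's centre is 40 mm above the origin.
- plinth_tall: tallest and widest display plinth: a solid drum of pale wood, diameter 96 mm, height 60 mm, flat bare top, fixed to the bench. Origin at the centre of its underside, on the bench (z = 0); z up, so the top's centre is 60 mm above the origin.
- bench_block: round steel bench block, not part of the job: a solid disc without a hole, diameter 50 mm, height 26 mm. Origin at the centre of its underside. Loose.
- doming_block: brass doming block, not part of the job: a solid 44 mm cube with dark round hollows on top. Origin at the centre of its underside. Loose.
- hammer: small hammer lying on the bench at the right-hand side, not part of the job: about 260 mm long, head 90 mm across, handle towards the robot (-x of its frame), head at +x; it lies at most 30 mm high. Origin under the middle of its length. Loose.
- jar: amber glass jar with a white cap, not part of the job: diameter 48 mm, height 55 mm, standing at the left-hand side. Origin at the centre of its underside. Loose.
Things that resemble listed ones, but are neither listed nor needed, are in the scene too. What is shaped like the plinth_middle but green is not meant. What is shaped like the plinth_low but red is not meant.

How it is judged:
By the outcome, as a careful person would: the job done as asked, in the order asked, and still so for the second after the job is handed in, with the robot touching nothing.
It also fails if it takes over 80 s, if anything falls off the work surface, if the arm or the gripper's body presses on something with over 40 N, if the wrist force passes 120 N, or if a joint passes its speed limit or range.

## Robot

A 7-joint arm with a two-finger parallel gripper is mounted at the origin on the work surface. World frame = base frame: x ahead of the robot, y to its left, z up, the work surface at z = 0. Lengths are in m, angles in degrees, forces in N, time in s.
With the tool pointing down it reaches from about 0.425 to 0.875 m from the base axis. Payload 4.7 kg.
Tool frame: the origin (TCP) lies midway between the tips of the shut fingers; the grasp point (between the pads) lies 19 mm behind it; y points along the fingers, x is the direction in which the jaws open and shut, and the axes are right-handed (so a half turn about y gives the same grasp; the last joint's range is limited). The gripper opens to 87 mm and grips with 3 to 60 N. Pads are 19 mm wide; open, the fingers measure 117 mm over their backs; the gripper's body (75 mm by 190 mm) begins 51 mm behind the grasp point.
Start: joints at [64.807, 18.392, -4.016, 83.108, 1.295, 78.541, -3.26], TCP at [0.285, -0.584, 0.223] pointing down, gripper open.
Joint ranges: [-163.93, 163.93], [-17.29, 119.83], [-79.2, 71.16], [3.27, 140.29], [-89.18, 269.18], [5.43, 117.66], [-154.24, 154.24]. Speed limits (degrees/s): [147.25, 147.25, 180, 180, 180, 180, 180].

## Interface

Orientations are given as [roll, pitch, yaw] about the fixed x, y, z axes, in that order (R = Rz(yaw) Ry(pitch) Rx(roll)).
In Python, from cell import env gives the robot as it stands.
- The arm moves only by the tool carry_out, never from a script. Its argument "targets" is a list of rows, each a list of 2 entries, a list of its own where there are three numbers: the shift along the tool's x, y, z in mm, then the turn, a rotation vector about the tool's x, y, z in degrees. A call has 1 to 12 rows; each row shifts and turns the commanded pose from where the row before left it, along the tool's axes as they then stand; what a row does not reach is not made up. A row lasts 1/10 s, in which the tool goes at most 50 mm and 8.59 degrees, less where a joint would pass 70% of its speed; a pose out of reach is approached as far as the arm can. A call with a gripper value outside its range is refused whole. "jaw" is the opening, from 0 (shut) to 1 (fully open), set as the call begins (left out, the last holds). The fingers move at their own pace and stop on an object; "squeeze" is the grip in N (left out, the last holds). Time passes only in rows, so rows that do not move let the fingers close. It gives the time, the measured TCP pose, the force and the opening at its end, in the units of the state.
- env.get_obs(): the state, without advancing time (a new reading comes with each control period).
- env.read_camera(name): name is "scene" or "side" or "wrist"; returns the picture (384x512x3 uint8, red, green, blue); there is no depth.
- env.get_calibration(name): a dict with "fx", "fy", "cx", "cy" (pixels), "R" (3x3) and "t" (3): a world point X has camera coordinates R X + t; the wrist camera has in their place "hand_eye" (4x4, takes a point from camera to tool coordinates, whose origin is the TCP and whose axes are the tool frame's). Camera axes: x right, y down, z forward; pixel columns grow to the right and rows downward; lengths in m; the calibration is good to about 2 mm. A picture is of the moment at which its call begins: read the wrist's pose just before it. get_calibration takes no time and is no camera call.
- env.sign_off(): hands the job in, once; it reports no verdict.
Trained networks look in the newest picture that a camera, given by its name, has taken for a name from the list of things; names that differ only in an ending like _2 or _b are one class to them, and where a whole thing is asked for, a point or a joint stands for the part that bears it (a point fixed in the world has none). Each returns a list of dicts, best first, with "p" (0 to 1); they miss things now and then, are a little off and sometimes report something else, mostly with a low value. They report only what shows in the picture. A call takes as long as a camera call. They do not tell look-alikes from the thing itself.
- env.outline_of(camera, label): "mask" (384x512 bool, what is visible of it) and "xy" ([column, row] in pixels, amid what is visible of it).
The state is a dict: "time_s": time; "qpos": joint angles; "joint_velocities": joint speeds; "effort": joint torques, N m; "tool_pos": TCP position; "tool_rot": TCP orientation; "force": force on the tool from outside, world axes, zero at the start; "wrist_torque": the same for the moment, N m; "grip_width": finger opening in m.
Only numpy, scipy, OpenCV 4.12 (cv2) and the standard library are available. Lean on these libraries where they do the work, as an engineer would, in place of code of your own. Each camera call takes 0.05 s, during which the arm holds its last target.

## Working session

There is one attempt and no reset: what is moved stays moved. The work goes in short steps, Python scripts to look and compute and a tool call to move; the robot and the scene stay as the last step left them, time stands still between calls to the robot, and variables do not carry over. Pictures are saved under pics/ and viewed, and the job is handed in when it is done.

Besides the shell and the picture viewer there is one more tool, called as name(argument=value, ...) on one line, values as JSON. carry_out: Moves the arm, as the interface text tells. Its arguments: {"type":"object","properties":{"targets":{"type":"array","items":{"type":"array"}},"jaw":{"type":"number"},"squeeze":{"type":"number"}},"required":["targets"]}

```bash
mkdir -p pics; ls; python3 - <<'E'
from cell import env
import cv2,numpy as np
o=env.get_obs()
for k in o: print(k,np.round(o[k],4))
for c in ["scene","side","wrist"]:
    im=env.read_camera(c); cv2.imwrite(f"pics/a_{c}.png",cv2.cvtColor(im,cv2.COLOR_RGB2BGR))
    print(c,{k:np.round(v,4).tolist() for k,v in env.get_calibration(c).items()})
E
```

```text
pics
time_s 0.0
qpos [64.8087 18.4409 -4.0141 83.1745  1.2938 78.5402 -3.2595]
joint_velocities [ 0.0128 -0.0145  0.0185  0.0476  0.0216 -0.0572  0.0087]
effort [-6.00000e-04 -4.91293e+01 -4.04400e-01 -3.12530e+01 -6.39000e-02
  4.38000e-02  2.00000e-04]
tool_pos [ 0.2846 -0.5838  0.2214]
tool_rot [-90.005    0.1105 -64.0001]
force [ 0.2104  0.7593 -0.1919]
wrist_torque [ 0.0154 -0.0256  0.0175]
grip_width 0.0869
scene {'fx': 398.3832, 'fy': 398.3832, 'cx': 252.3638, 'cy': 193.7441, 'R': [[-0.1168, 0.9932, -0.0004], [0.6694, 0.0784, -0.7388], [-0.7337, -0.0866, -0.674]], 't': [0.1039, -0.3505, 1.6352]}
side {'fx': 371.8885, 'fy': 371.8885, 'cx': 263.1646, 'cy': 185.2083, 'R': [[-0.9848, -0.1733, -0.0107], [-0.1274, 0.7631, -0.6337], [0.118, -0.6227, -0.7735]], 't': [0.5457, 0.1413, 0.9729]}
wrist {'fx': 270.2476, 'fy': 270.2476, 'cx': 253.4671, 'cy': 197.4797, 'hand_eye': [[1.0, -0.0013, -0.0001, -0.0001], [-0.0003, -0.2988, 0.9543, -0.1628], [-0.0013, -0.9543, -0.2988, 0.082], [0.0, 0.0, 0.0, 1.0]]}
```

View pics/a_scene.png

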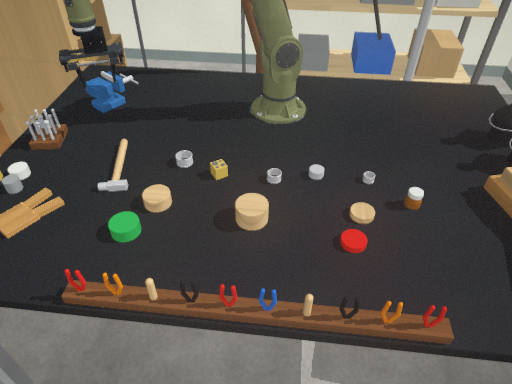

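View pics/a_side.png

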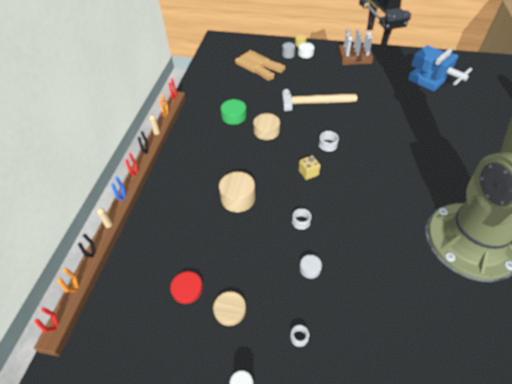

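View pics/a_wrist.png

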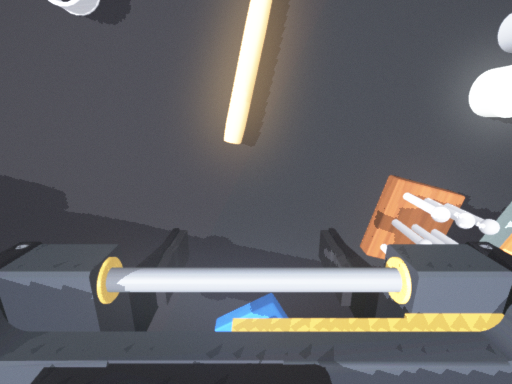

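```bash
cat > h.py <<'E'
from cell import env
import cv2,numpy as np
from scipy.optimize import least_squares
from scipy.spatial.transform import Rotation as Ro
def save(c,name,crop=None,s=1):
    im=cv2.cvtColor(env.read_camera(c),cv2.COLOR_RGB2BGR)
    if crop: x,y,w,h=crop; im=im[y:y+h,x:x+w]
    cv2.imwrite(name,cv2.resize(im,None,fx=s,fy=s,interpolation=cv2.INTER_CUBIC))
def cam(c):
    k=env.get_calibration(c)
    if 'R' in k: return k,k['R'],k['t']
    o=env.get_obs(); T=np.eye(4);T[:3,:3]=Ro.from_euler('xyz',o['tool_rot'],degrees=True).as_matrix();T[:3,3]=o['tool_pos']
    W=np.linalg.inv(T@np.array(k['hand_eye'])); return k,W[:3,:3],W[:3,3]
def proj(C,X):
    k,R,t=C; c=np.atleast_2d(X)@np.array(R).T+np.array(t)
    return np.c_[k['fx']*c[:,0]/c[:,2]+k['cx'],k['fy']*c[:,1]/c[:,2]+k['cy']]
def moments(poly):
    m=cv2.moments(cv2.convexHull((np.float32(poly)).reshape(-1,1,2))); return np.array([m['m10']/m['m00'],m['m01']/m['m00']]),m['m00']
a=np.linspace(0,2*np.pi,60)
def cyl(xy,d,z0,h): 
    c=np.c_[d/2*np.cos(a)+xy[0],d/2*np.sin(a)+xy[1]]
    return np.r_[np.c_[c,0*a+z0],np.c_[c,0*a+z0+h]]
DIM=dict(ring_small=(.036,.024),ring_medium=(.046,.028),ring_large=(.056,.032),plinth_low=(.072,.020),plinth_middle=(.084,.040),plinth_tall=(.096,.060),bench_block=(.05,.026),jar=(.048,.055))
def hull_of(mask):
    pts=np.argwhere(mask)[:,::-1].astype(np.float32)
    return cv2.convexHull(pts.reshape(-1,1,2)).reshape(-1,2)
def fit(C,mask,name,z0=0,guess=(.6,0)):
    d,h=DIM[name]; hp=hull_of(mask); m,A=moments(hp)
    f=lambda p: moments(proj(C,cyl(p,d,z0,h)))[0]-m
    r=least_squares(f,guess,x_scale=.1,diff_step=1e-3)
    return r.x, A+cv2.arcLength(hp.reshape(-1,1,2),True)*.5, moments(proj(C,cyl(r.x,d,z0,h)))[1]
E
python3 - <<'E'
from h import *
import h
for c in ["scene","side"]:
    env.read_camera(c); C=cam(c)
    for n in DIM:
        for r in env.outline_of(c,n)[:5]:
            try: x=fit(C,r['mask'],n); print(c,n,round(r['p'],2),np.round(r['xy']),np.round(x[0],4),'area meas/model',round(x[1]),round(x[2]), r['mask'].sum())
            except Exception as e: print(c,n,e)
print(env.get_obs()['time_s'])
E
python3 - <<'E'
import cv2
im=cv2.imread('pics/a_scene.png')
cv2.imwrite('pics/b.png',cv2.resize(im[135:260,90:430],(790,290),interpolation=cv2.INTER_CUBIC))
E
```

```text
scene ring_small 0.46 [368. 175.] [0.4177 0.3234] area meas/model 123 129 117
scene ring_medium 0.73 [157. 198.] [ 0.5946 -0.3288] area meas/model 678 227 659
scene ring_large 0.48 [182. 156.] [ 0.392  -0.2923] area meas/model 229 253 219
scene plinth_low 0.88 [354. 239.] [0.6956 0.2562] area meas/model 530 543 518
scene plinth_low 0.86 [361. 209.] [0.5821 0.2902] area meas/model 444 456 433
scene plinth_middle 0.88 [123. 227.] [ 0.7257 -0.3811] area meas/model 835 832 811
scene plinth_middle 0.82 [156. 198.] [ 0.6003 -0.3269] area meas/model 696 690 677
scene plinth_tall 0.91 [252. 211.] [ 0.6345 -0.033 ] area meas/model 1079 1099 1056
scene plinth_tall 0.41 [220. 166.] [ 0.4512 -0.1619] area meas/model 297 854 289
scene bench_block 0.6 [317. 174.] [0.4088 0.1558] area meas/model 201 209 194
scene jar 0.54 [413. 198.] [0.5204 0.4444] area meas/model 395 381 379
side ring_small 0.58 [304. 332.] [0.4165 0.3239] area meas/model 293 281 196
side ring_medium 0.49 [300. 222.] [0.4458 0.0196] area meas/model 305 291 247
side ring_large 0.53 [330. 141.] [ 0.3928 -0.29  ] area meas/model 318 300 303
side plinth_low 0.78 [231. 314.] [0.5809 0.2905] area meas/model 895 867 878
side plinth_low 0.61 [185. 286.] [0.6935 0.2581] area meas/model 810 797 789
side plinth_middle 0.94 [269. 124.] [ 0.5995 -0.3228] area meas/model 562 574 545
side plinth_middle 0.75 [235. 113.] [ 0.7249 -0.3786] area meas/model 511 528 501
side plinth_tall 0.67 [239. 190.] [ 0.6318 -0.0304] area meas/model 1086 1178 1065
side plinth_tall 0.2 [267. 126.] [ 0.598  -0.3119] area meas/model 562 865 545
side bench_block 0.83 [312. 263.] [0.4085 0.1547] area meas/model 369 399 361
side bench_block 0.17 [242. 376.] [0.5237 0.4283] area meas/model 217 597 213
side jar 0.74 [243. 377.] [0.5221 0.4324] area meas/model 198 659 193
1.05
```

View pics/b.png

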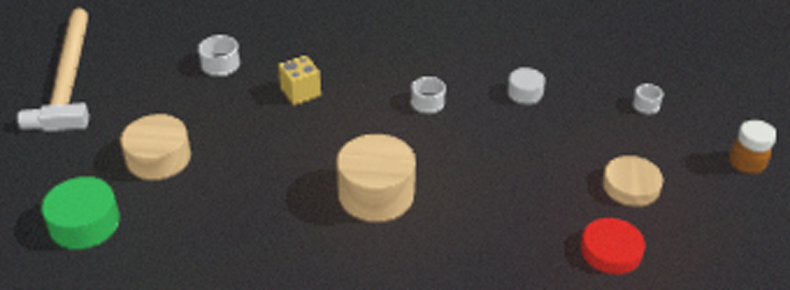

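```bash
cat >> h.py <<'E'
def plan(goal,yaw=None,step=42,ang=8.,off=(0,0,0)):
    """rows from measured pose to goal TCP (m) via polar path, tool down; yaw None -> azimuth"""
    o=env.get_obs(); R=Ro.from_euler('xyz',o['tool_rot'],degrees=True); p=np.array(o['tool_pos'])*1000
    g=np.array(goal)*1000+np.array(off)*1000
    y0=o['tool_rot'][2]; f0=np.degrees(np.arctan2(p[1],p[0])); f1=np.degrees(np.arctan2(g[1],g[0]))
    if yaw is None: yaw=f1
    r0=np.hypot(*p[:2]); r1=np.hypot(*g[:2])
    L=np.hypot(np.hypot(np.radians(f1-f0)*max(r0,r1),r1-r0),g[2]-p[2])
    n=int(np.ceil(max(L/step,abs(yaw-y0)/ang,1))); rows=[]
    for i in range(1,n+1):
        s=i/n; f=np.radians(f0+(f1-f0)*s); r=r0+(r1-r0)*s
        t=np.array([r*np.cos(f),r*np.sin(f),p0z+(g[2]-p0z)*s]) if i>1 else None
        if i==1: p0z=p[2]; t=np.array([r*np.cos(f),r*np.sin(f),p0z+(g[2]-p0z)*s])
        d=np.round(R.inv().apply(t-p),0 if i<n else 1); p=p+R.apply(d)
        Rt=Ro.from_euler('xyz',[-90,0,y0+(yaw-y0)*s],degrees=True)
        w=np.round((R.inv()*Rt).as_rotvec(degrees=True),1); R=R*Ro.from_rotvec(w,degrees=True)
        rows.append([d.tolist(),w.tolist()])
    print('rows',n)
    for k in range(0,n,12): print(str(rows[k:k+12]).replace(' ',''))
    print('end',np.round(p,1),R.as_euler('xyz',degrees=True).round(1))
def st():
    o=env.get_obs(); print('t',o['time_s'],np.round(o['tool_pos'],4),np.round(o['tool_rot'],2),'F',np.round(o['force'],1),'w',round(o['grip_width'],4))
E
python3 - <<'E'
from h import *
plan((.417,.3237,.12))
E
```

```text
rows 28
[[[-6.0,4.0,41.0],[0.0,-3.6,0.0]],[[-5.0,3.0,41.0],[0.0,-3.7,0.0]],[[-6.0,4.0,40.0],[0.0,-3.6,0.0]],[[-6.0,4.0,40.0],[0.0,-3.6,0.0]],[[-5.0,3.0,40.0],[0.0,-3.7,0.0]],[[-6.0,4.0,40.0],[0.0,-3.6,0.0]],[[-6.0,4.0,39.0],[0.0,-3.7,0.0]],[[-5.0,3.0,39.0],[0.0,-3.6,0.0]],[[-6.0,4.0,39.0],[0.0,-3.6,0.0]],[[-5.0,4.0,38.0],[0.0,-3.7,0.0]],[[-6.0,3.0,38.0],[0.0,-3.6,0.0]],[[-5.0,4.0,38.0],[0.0,-3.6,0.0]]]
[[[-6.0,4.0,38.0],[0.0,-3.7,0.0]],[[-6.0,3.0,37.0],[0.0,-3.6,0.0]],[[-5.0,4.0,37.0],[0.0,-3.6,-0.0]],[[-6.0,4.0,37.0],[0.0,-3.7,-0.0]],[[-5.0,3.0,36.0],[0.0,-3.6,-0.0]],[[-6.0,4.0,37.0],[0.0,-3.7,-0.0]],[[-5.0,4.0,36.0],[0.0,-3.6,-0.0]],[[-6.0,3.0,35.0],[0.0,-3.6,-0.0]],[[-5.0,4.0,36.0],[0.0,-3.7,-0.0]],[[-6.0,4.0,35.0],[0.0,-3.6,-0.0]],[[-5.0,3.0,35.0],[0.0,-3.6,-0.0]],[[-6.0,4.0,34.0],[0.0,-3.7,-0.0]]]
[[[-5.0,4.0,35.0],[0.0,-3.6,-0.0]],[[-5.0,3.0,34.0],[0.0,-3.6,-0.0]],[[-6.0,4.0,33.0],[0.0,-3.7,-0.0]],[[-5.3,3.5,34.0],[0.0,-3.6,-0.0]]]
end [417.  323.7 120. ] [-90.    0.   37.8]
```

carry_out(targets=[[[-6,4,41],[0,-3.6,0]],[[-5,3,41],[0,-3.7,0]],[[-6,4,40],[0,-3.6,0]],[[-6,4,40],[0,-3.6,0]],[[-5,3,40],[0,-3.7,0]],[[-6,4,40],[0,-3.6,0]],[[-6,4,39],[0,-3.7,0]],[[-5,3,39],[0,-3.6,0]],[[-6,4,39],[0,-3.6,0]],[[-5,4,38],[0,-3.7,0]],[[-6,3,38],[0,-3.6,0]],[[-5,4,38],[0,-3.6,0]]], jaw=1, squeeze=15)

```text
time_s: 2.25
tool_pos: [0.5613, -0.2068, 0.1786]
tool_rot: [-90.0, -0.0, -20.2]
force: [0.1, 0.4, 0.7]
grip_width: 0.0871
```

carry_out(targets=[[[-6,4,38],[0,-3.7,0]],[[-6,3,37],[0,-3.6,0]],[[-5,4,37],[0,-3.6,0]],[[-6,4,37],[0,-3.7,0]],[[-5,3,36],[0,-3.6,0]],[[-6,4,37],[0,-3.7,0]],[[-5,4,36],[0,-3.6,0]],[[-6,3,35],[0,-3.6,0]],[[-5,4,36],[0,-3.7,0]],[[-6,4,35],[0,-3.6,0]],[[-5,3,35],[0,-3.6,0]],[[-6,4,34],[0,-3.7,0]]])

```text
time_s: 3.45
tool_pos: [0.5003, 0.2165, 0.1347]
tool_rot: [-90.0, -0.1, 23.5]
force: [0.3, 1.2, 0.2]
grip_width: 0.0874
```

carry_out(targets=[[[-5,4,35],[0,-3.6,0]],[[-5,3,34],[0,-3.6,0]],[[-6,4,33],[0,-3.7,0]],[[-5,3,34],[0,-3.6,0]],[[0,0,0],[0,0,0]],[[0,0,0],[0,0,0]]])

```text
time_s: 4.05
tool_pos: [0.4168, 0.3244, 0.1207]
tool_rot: [-90.0, -0.0, 37.9]
force: [0.3, -0.4, 0.2]
grip_width: 0.0869
```

```bash
cat >> h.py <<'E'
def look(name,png,z0=0,guess=(.5,0)):
    st(); save('wrist',png); C=cam('wrist')
    for r in env.outline_of('wrist',name)[:3]:
        x=fit(C,r['mask'],name,z0,guess); print(name,round(r['p'],2),np.round(r['xy']),np.round(x[0],4),'A',round(x[1]),round(x[2]))
E
python3 - <<'E'
from h import *
look('ring_small','pics/c1.png',0,(.417,.324))
E
```

```text
t 4.05 [0.4168 0.3244 0.1207] [-9.004e+01 -1.000e-02  3.790e+01] F [ 0.3 -0.4  0.2] w 0.0869
ring_small 0.59 [254. 208.] [0.4182 0.3211] A 1203 1117
```

View pics/c1.png

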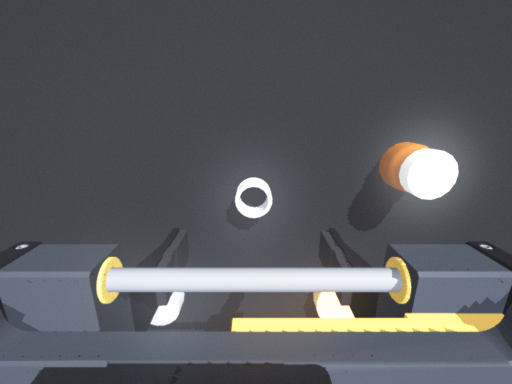

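```bash
cat >> h.py <<'E'
def thr(name,png,win,z0=0,guess=(.5,0),lo=150):
    im=cv2.imread(png,0); x,y,w,h=win; m=np.zeros_like(im,bool); m[y:y+h,x:x+w]=im[y:y+h,x:x+w]>lo
    x=fit(cam('wrist'),m,name,z0,guess); print('thr',np.round(x[0],4),'A',round(x[1]),round(x[2]))
E
python3 - <<'E'
from h import *
for lo in (120,150,180): thr('ring_small','pics/c1.png',(225,165,60,65),0,(.417,.324),lo)
plan((.417,.3235,.006))
E
```

```text
thr [0.4187 0.3212] A 1288 1118
thr [0.4186 0.3212] A 1260 1118
thr [0.4185 0.3211] A 1228 1118
rows 3
[[[-0.0,38.0,0.0],[0.0,-0.0,0.0]],[[-0.0,38.0,1.0],[0.0,-0.1,0.0]],[[-0.7,38.6,0.3],[0.0,-0.0,0.0]]]
end [416.9 323.5   6. ] [-90.   -0.   37.8]
```

carry_out(targets=[[[0,40,-1],[0,0,0]],[[0,40,-1],[0,0,0]],[[0,25,0],[0,0,0]],[[0,10,0],[0,0,0]],[[0,0,0],[0,0,0]]])

```text
time_s: 4.65
tool_pos: [0.4184, 0.321, 0.0044]
tool_rot: [-90.0, 0.1, 37.7]
force: [0.3, -0.4, -0.4]
grip_width: 0.0869
```

carry_out(targets=[[[0,0,0],[0,0,0]],[[0,0,0],[0,0,0]],[[0,0,0],[0,0,0]],[[0,0,0],[0,0,0]],[[0,0,0],[0,0,0]],[[0,0,0],[0,0,0]],[[0,0,0],[0,0,0]],[[0,0,0],[0,0,0]]], jaw=0, squeeze=15)

```text
time_s: 5.45
tool_pos: [0.4184, 0.3223, 0.0055]
tool_rot: [-90.0, 0.0, 37.8]
force: [0.4, 0.2, 1.3]
grip_width: 0.0358
```

carry_out(targets=[[[0,-20,0],[0,0,0]],[[0,-35,0],[0,0,0]],[[0,-10,0],[0,0,0]]])

```text
time_s: 5.75
tool_pos: [0.4197, 0.3239, 0.0733]
tool_rot: [-90.0, -0.2, 37.8]
force: [-0.8, 0.3, 0.1]
grip_width: 0.0363
```

```bash
python3 - <<'E'
from h import *
st(); plan((.5815,.2903,.07))
E
```

```text
t 5.75 [0.4197 0.3239 0.0733] [-90.02  -0.25  37.82] F [-0.8  0.3  0.1] w 0.0363
rows 5
[[[23.0,1.0,-22.0],[0.0,2.3,0.2]],[[24.0,0.0,-22.0],[0.0,2.2,0.0]],[[23.0,1.0,-23.0],[0.0,2.3,0.0]],[[24.0,1.0,-25.0],[0.0,2.2,0.0]],[[23.4,0.5,-25.1],[0.0,2.3,0.0]]]
end [581.6 290.3  70. ] [-90.   -0.   26.5]
```

carry_out(targets=[[[23,0,-22],[0,2.3,0]],[[24,0,-22],[0,2.2,0]],[[23,0,-23],[0,2.3,0]],[[24,0,-25],[0,2.2,0]],[[23,0,-25],[0,2.3,0]],[[0,0,0],[0,0,0]],[[0,0,0],[0,0,0]]])

```text
time_s: 6.45
tool_pos: [0.5799, 0.2878, 0.0693]
tool_rot: [-90.0, 0.1, 26.4]
force: [-1.0, 0.8, -0.6]
grip_width: 0.0354
```

```bash
python3 - <<'E'
from h import *
look('plinth_low','pics/d1.png',0,(.58,.29))
look('ring_small','pics/d1.png',.07,(.58,.29))
for c in('scene','side'):
    env.read_camera(c)
    for r in env.outline_of(c,'ring_small')[:2]: print(c,r['p'],r['xy'],fit(cam(c),r['mask'],'ring_small',.067,(.58,.29)))
save('scene','pics/d2.png',(310,120,140,140),4)
save('side','pics/d3.png',(150,240,140,140),4)
E
```

```text
t 6.45 [0.5799 0.2878 0.0693] [-89.97   0.11  26.42] F [-1.   0.8 -0.6] w 0.0354
plinth_low 0.58 [255. 203.] [0.5803 0.29  ] A 5466 5695
t 6.55 [0.5784 0.2894 0.0699] [-8.996e+01  8.000e-02  2.660e+01] F [ 0.3 -0.1 -0.5] w 0.0357
ring_small 0.93 [254. 234.] [0.5745 0.2958] A 2743 3504
side 0.72 [229.7, 302.8] (array([0.5767412 , 0.29415594]), 285.282120347023, 291.29485135991126)
side 0.7 [330.7, 139.4] (array([ 0.39662128, -0.22423458]), 311.5711475610733, 155.3747182278894)
```

View pics/d1.png

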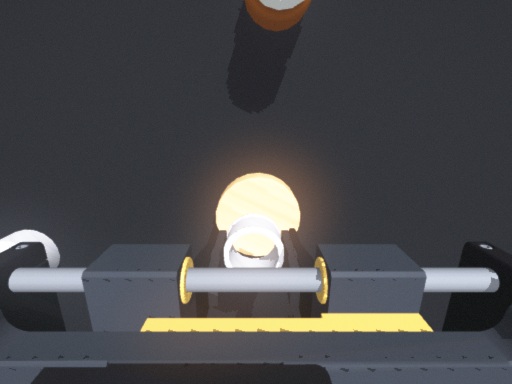

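View pics/d2.png

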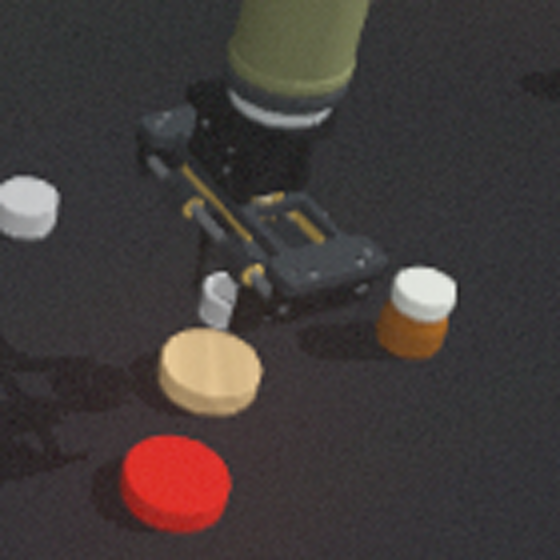

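View pics/d3.png

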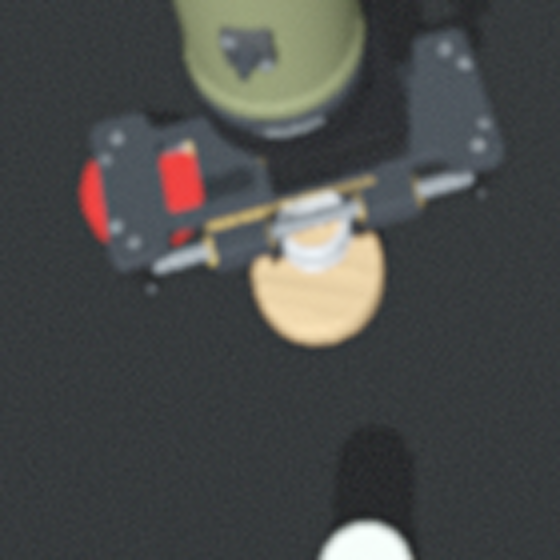

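```bash
python3 - <<'E'
from h import *
C=cam('wrist'); im=cv2.imread('pics/d1.png')
o=env.get_obs(); T=Ro.from_euler('xyz',o['tool_rot'],degrees=True)
S=4; x0,y0=190,165
big=cv2.resize(im[y0:y0+130,x0:x0+130],None,fx=S,fy=S,interpolation=cv2.INTER_CUBIC)
def draw(zoff,col):
    c=np.array(o['tool_pos'])+T.apply([0,0,zoff]); zb=o['tool_pos'][2]-.0055
    for d,z in((.036,zb+.024),(.030,zb+.024),(.036,zb)):
        P=cyl(c[:2],d,z,0)[:60]; p=(proj(C,P)-[x0,y0]+.5)*S
        cv2.polylines(big,[np.int32(p)],True,col,1)
draw(0,(0,0,255)); draw(.006,(0,255,0))
cv2.imwrite('pics/d4.png',big)
E
```

```text
(no output)
```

View pics/d4.png

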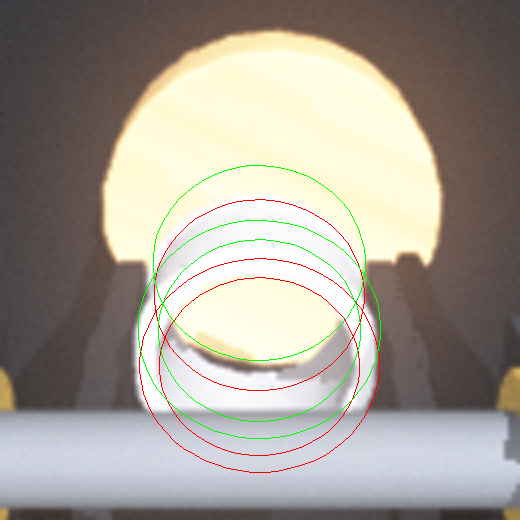

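carry_out(targets=[[[2,20,0],[0,0,0]],[[0,15,0],[0,0,0]],[[0,6,0],[0,0,0]],[[0,2,0],[0,0,0]],[[0,0,0],[0,0,0]],[[0,0,0],[0,0,0]]])

```text
time_s: 7.55
tool_pos: [0.582, 0.2898, 0.0281]
tool_rot: [-90.0, -0.1, 26.5]
force: [-0.5, 0.6, -0.9]
grip_width: 0.0357
```

carry_out(targets=[[[0,1,0],[0,0,0]],[[0,1,0],[0,0,0]],[[0,0,0],[0,0,0]]])

```text
time_s: 7.85
tool_pos: [0.5818, 0.2894, 0.0256]
tool_rot: [-90.0, -0.0, 26.5]
force: [0.4, 0.2, -0.5]
grip_width: 0.0357
```

Still no contact force; one more small step, then open.

carry_out(targets=[[[0,0.5,0],[0,0,0]],[[0,0.5,0],[0,0,0]],[[0,0,0],[0,0,0]]])

```text
time_s: 8.15
tool_pos: [0.5818, 0.2894, 0.0255]
tool_rot: [-90.0, -0.0, 26.5]
force: [-0.8, -1.0, 5.6]
grip_width: 0.0357
```

carry_out(targets=[[[0,0,0],[0,0,0]],[[0,0,0],[0,0,0]],[[0,0,0],[0,0,0]],[[0,0,0],[0,0,0]],[[0,0,0],[0,0,0]],[[0,0,0],[0,0,0]]], jaw=1)

```text
time_s: 8.75
tool_pos: [0.5817, 0.2895, 0.0244]
tool_rot: [-90.0, 0.0, 26.5]
force: [-0.3, 0.7, 0.4]
grip_width: 0.076
```

carry_out(targets=[[[0,-15,0],[0,0,0]],[[0,-30,0],[0,0,0]],[[0,-40,0],[0,0,0]],[[0,-15,0],[0,0,0]],[[0,0,0],[0,0,0]]])

```text
time_s: 9.25
tool_pos: [0.5835, 0.2908, 0.1285]
tool_rot: [-90.0, -0.4, 26.5]
force: [-0.6, 0.7, 0.4]
grip_width: 0.0867
```

```bash
python3 - <<'E'
from h import *
look('plinth_low','pics/e1.png',0,(.58,.29))
look('ring_small','pics/e1.png',.02,(.58,.29))
plan((.446,.020,.12))
E
```

```text
t 9.25 [0.5835 0.2908 0.1285] [-90.03  -0.37  26.5 ] F [-0.6  0.7  0.4] w 0.0867
plinth_low 0.95 [312. 251.] [0.6809 0.2654] A 1737 3371
plinth_low 0.72 [248. 192.] [0.5802 0.2879] A 3662 3754
t 9.35 [0.5815 0.2891 0.1242] [-9.003e+01  2.000e-02  2.650e+01] F [ 1.1 -0.8  0.1] w 0.0869
rows 9
[[[-23.0,0.0,-29.0],[0.0,2.7,-0.2]],[[-23.0,1.0,-28.0],[0.0,2.6,0.0]],[[-23.0,-0.0,-27.0],[0.0,2.7,0.0]],[[-23.0,0.0,-26.0],[0.0,2.6,0.0]],[[-24.0,1.0,-24.0],[0.0,2.7,0.0]],[[-23.0,-0.0,-24.0],[0.0,2.7,0.0]],[[-23.0,0.0,-23.0],[0.0,2.6,0.0]],[[-23.0,0.0,-21.0],[0.0,2.7,0.0]],[[-22.4,0.8,-21.1],[0.0,2.6,0.0]]]
end [446.  20. 120.] [-90.   -0.    2.6]
```

View pics/e1.png

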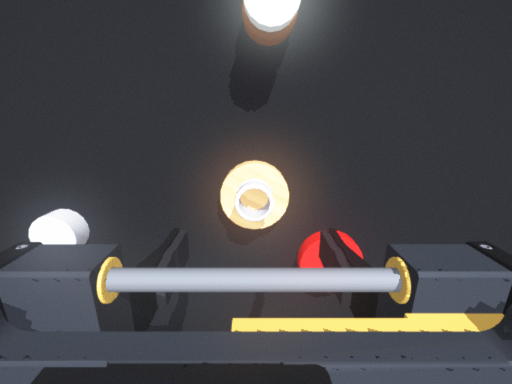

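carry_out(targets=[[[-23,0,-29],[0,2.7,0]],[[-23,1,-28],[0,2.6,0]],[[-23,0,-27],[0,2.7,0]],[[-23,0,-26],[0,2.6,0]],[[-24,1,-24],[0,2.7,0]],[[-23,0,-24],[0,2.7,0]],[[-23,0,-23],[0,2.6,0]],[[-23,0,-21],[0,2.7,0]],[[-22,1,-21],[0,2.6,0]],[[0,0,0],[0,0,0]],[[0,0,0],[0,0,0]]])

```text
time_s: 10.55
tool_pos: [0.4466, 0.0205, 0.1207]
tool_rot: [-90.0, 0.1, 2.5]
force: [0.1, 0.7, 0.4]
grip_width: 0.0868
```

```bash
python3 - <<'E'
from h import *
look('ring_medium','pics/f1.png',0,(.446,.02))
for c in('scene','side'):
    env.read_camera(c)
    for n,z in(('ring_small',.02),('plinth_low',0)):
        for r in env.outline_of(c,n)[:3]:
            x=fit(cam(c),r['mask'],n,z,(.58,.29))
            if x[0][1]>.2: print(c,n,r['xy'],x[0].round(4),np.round(x[1:]))
save('scene','pics/f2.png',(310,140,140,140),4)
save('side','pics/f3.png',(150,240,140,140),4)
E
```

```text
t 10.55 [0.4466 0.0205 0.1207] [-9.00e+01  7.00e-02  2.53e+00] F [0.1 0.7 0.4] w 0.0868
ring_medium 0.65 [255. 213.] [0.4469 0.018 ] A 1934 1815
scene ring_small [363.7, 206.4] [0.5785 0.2913] [147. 161.]
scene plinth_low [356.9, 240.1] [0.6956 0.2575] [497. 543.]
scene plinth_low [361.5, 212.1] [0.5862 0.2897] [379. 459.]
side ring_small [230.0, 313.2] [0.5802 0.2922] [259. 265.]
side plinth_low [230.6, 314.2] [0.581  0.2905] [879. 867.]
side plinth_low [187.5, 288.6] [0.6936 0.2577] [799. 797.]
```

View pics/f1.png

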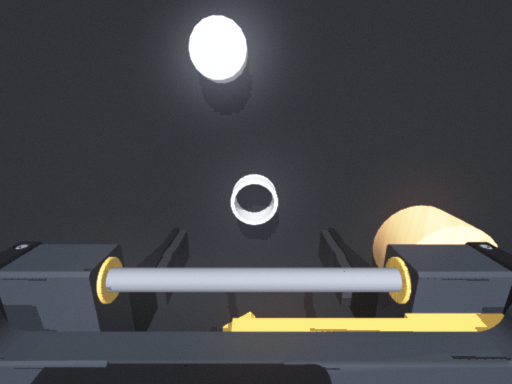

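View pics/f2.png

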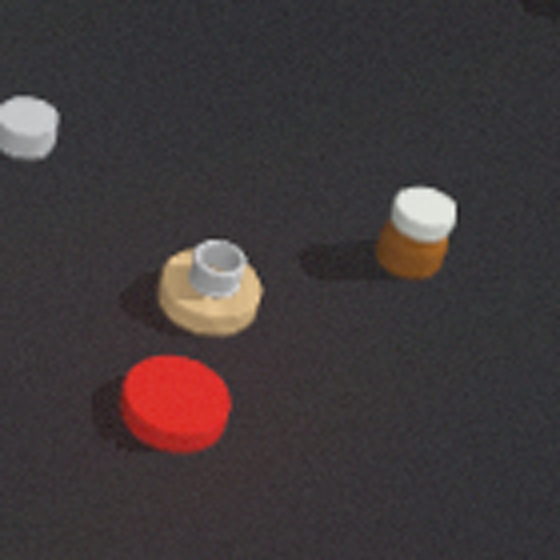

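View pics/f3.png

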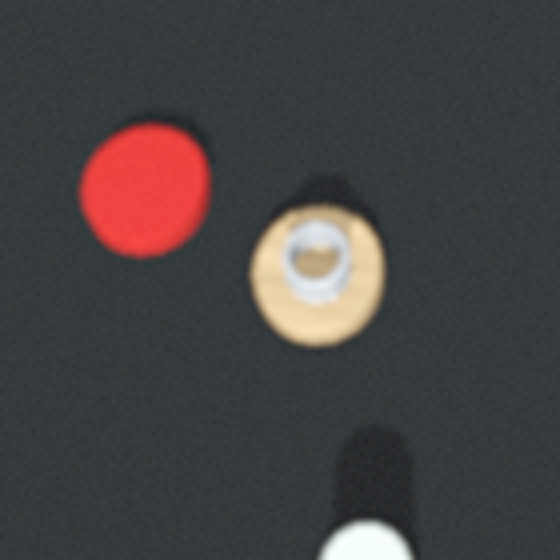

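carry_out(targets=[[[0,40,-1],[0,0,0]],[[0,40,0],[0,0,0]],[[0,25,0],[0,0,0]],[[0,9,0],[0,0,0]],[[0,0,0],[0,0,0]]])

```text
time_s: 11.55
tool_pos: [0.4465, 0.0202, 0.0067]
tool_rot: [-90.0, 0.1, 2.6]
force: [-0.5, 0.1, 0.1]
grip_width: 0.0868
```

carry_out(targets=[[[0,0,0],[0,0,0]],[[0,0,0],[0,0,0]],[[0,0,0],[0,0,0]],[[0,0,0],[0,0,0]],[[0,0,0],[0,0,0]],[[0,0,0],[0,0,0]],[[0,0,0],[0,0,0]],[[0,0,0],[0,0,0]]], jaw=0, squeeze=15)

```text
time_s: 12.35
tool_pos: [0.4475, 0.0199, 0.0077]
tool_rot: [-90.0, -0.0, 2.6]
force: [-0.7, -0.6, 3.7]
grip_width: 0.0462
```

carry_out(targets=[[[0,-20,0],[0,0,0]],[[0,-35,0],[0,0,0]],[[0,-35,0],[0,0,0]],[[0,-10,0],[0,0,0]],[[0,0,0],[0,0,0]]])

```text
time_s: 12.85
tool_pos: [0.4485, 0.0198, 0.1087]
tool_rot: [-90.1, -0.2, 2.6]
force: [-0.2, 0.0, -1.5]
grip_width: 0.0459
```

```bash
python3 - <<'E'
from h import *
st(); plan((.600,-.3255,.095))
E
```

```text
t 12.85 [0.4485 0.0198 0.1087] [-90.06  -0.18   2.58] F [-0.2  0.  -1.5] w 0.0459
rows 11
[[[21.0,1.0,-23.0],[0.1,2.8,0.2]],[[20.0,2.0,-24.0],[-0.0,2.8,-0.0]],[[21.0,1.0,-26.0],[-0.0,2.9,-0.0]],[[20.0,1.0,-26.0],[-0.0,2.8,-0.0]],[[21.0,1.0,-27.0],[-0.0,2.8,-0.0]],[[21.0,1.0,-29.0],[-0.0,2.8,-0.0]],[[20.0,2.0,-29.0],[-0.0,2.9,-0.0]],[[20.0,1.0,-30.0],[-0.0,2.8,-0.0]],[[21.0,1.0,-32.0],[-0.0,2.8,-0.0]],[[20.0,1.0,-32.0],[-0.0,2.8,-0.0]],[[20.8,1.6,-33.9],[-0.0,2.9,-0.0]]]
end [ 600.  -325.5   95. ] [-90.    0.  -28.5]
```

carry_out(targets=[[[21,1,-23],[0,2.8,0]],[[20,1,-24],[0,2.8,0]],[[21,1,-26],[0,2.9,0]],[[20,1,-26],[0,2.8,0]],[[21,1,-27],[0,2.8,0]],[[21,1,-29],[0,2.8,0]],[[20,1,-29],[0,2.9,0]],[[20,1,-30],[0,2.8,0]],[[21,1,-32],[0,2.8,0]],[[20,1,-32],[0,2.8,0]],[[21,1,-34],[0,2.9,0]],[[0,0,0],[0,0,0]]])

```text
time_s: 14.05
tool_pos: [0.5957, -0.3336, 0.0925]
tool_rot: [-90.3, 0.2, -29.1]
force: [-0.2, -0.8, -0.9]
grip_width: 0.0457
```

carry_out(targets=[[[0,0,0],[0,0,0]]])

```text
time_s: 14.15
tool_pos: [0.5973, -0.326, 0.0931]
tool_rot: [-90.0, 0.3, -28.6]
force: [0.1, 0.9, -0.7]
grip_width: 0.0458
```

```bash
cat >> h.py <<'E'
def inhand(name,png,out,b=.0065,win=(180,160)):
    C=cam('wrist'); im=cv2.imread(png); o=env.get_obs(); T=Ro.from_euler('xyz',o['tool_rot'],degrees=True)
    S=4; x0,y0=win; D,H=DIM[name]
    big=cv2.resize(im[y0:y0+140,x0:x0+150],None,fx=S,fy=S,interpolation=cv2.INTER_CUBIC)
    for zo,col in((0,(0,0,255)),(.005,(0,255,0))):
        c=np.array(o['tool_pos'])+T.apply([0,0,zo]); zb=o['tool_pos'][2]-b
        for d,z in((D,zb+H),(D-.006,zb+H),(D,zb)):
            p=(proj(C,cyl(c[:2],d,z,0)[:60])-[x0,y0]+.5)*S
            cv2.polylines(big,[np.int32(p)],True,col,1)
    cv2.imwrite(out,big)
E
python3 - <<'E'
from h import *
look('plinth_middle','pics/g1.png',0,(.60,-.325))
inhand('ring_medium','pics/g1.png','pics/g2.png')
env.read_camera('side')
for r in env.outline_of('side','ring_medium')[:2]: print(r['xy'],fit(cam('side'),r['mask'],'ring_medium',.088,(.6,-.32)))
E
```

```text
t 14.15 [ 0.5973 -0.326   0.0931] [-90.     0.27 -28.62] F [ 0.1  0.9 -0.7] w 0.0458
plinth_middle 0.79 [258. 201.] [ 0.6009 -0.3245] A 7451 7616
plinth_middle 0.59 [414. 193.] [ 0.7265 -0.3811] A 9012 9183
[266.3, 105.2] (array([ 0.59993685, -0.31816556]), 157.97077471017838, 213.58787415071856)
[308.5, 167.6] (array([ 0.44316949, -0.08838283]), 372.9766515493393, 291.322851289995)
```

View pics/g1.png

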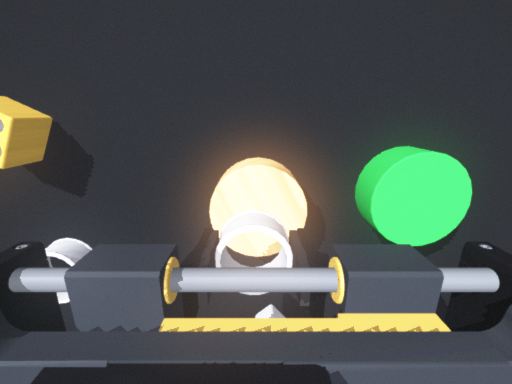

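View pics/g2.png

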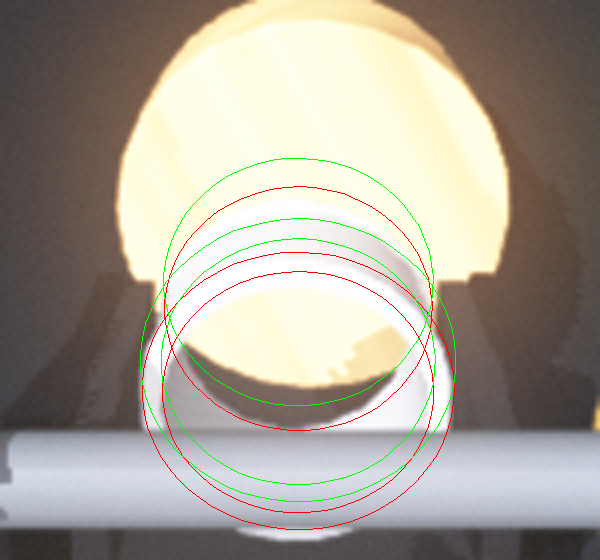

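carry_out(targets=[[[2,20,3],[0,0,0]],[[0,15,0],[0,0,0]],[[0,6,0],[0,0,0]],[[0,2,0],[0,0,0]],[[0,0,0],[0,0,0]],[[0,0,0],[0,0,0]]])

```text
time_s: 14.95
tool_pos: [0.6028, -0.3241, 0.0544]
tool_rot: [-90.0, -0.1, -28.5]
force: [0.0, -0.0, -0.6]
grip_width: 0.0459
```

carry_out(targets=[[[0,1,0],[0,0,0]],[[0,0,0],[0,0,0]],[[0,0,0],[0,0,0]]])

```text
time_s: 15.25
tool_pos: [0.6024, -0.3239, 0.0528]
tool_rot: [-90.0, -0.0, -28.5]
force: [-0.1, -0.1, -0.9]
grip_width: 0.0458
```

carry_out(targets=[[[-1,3,0],[0,0,0]],[[0,1,0],[0,0,0]],[[0,0,0],[0,0,0]],[[0,0,0],[0,0,0]]])

```text
time_s: 15.65
tool_pos: [0.6014, -0.3233, 0.0485]
tool_rot: [-90.0, 0.0, -28.5]
force: [-0.2, 1.1, -0.5]
grip_width: 0.0459
```

carry_out(targets=[[[0,1,0],[0,0,0]],[[0,0,0],[0,0,0]],[[0,0,0],[0,0,0]]])

```text
time_s: 15.95
tool_pos: [0.6016, -0.3234, 0.0478]
tool_rot: [-90.0, -0.0, -28.5]
force: [-1.1, -0.4, 0.9]
grip_width: 0.046
```

carry_out(targets=[[[0,0.5,0],[0,0,0]],[[0,0.5,0],[0,0,0]],[[0,0,0],[0,0,0]]])

```text
time_s: 16.25
tool_pos: [0.6017, -0.3234, 0.0478]
tool_rot: [-90.0, -0.0, -28.5]
force: [-1.7, 0.5, 5.2]
grip_width: 0.0461
```

carry_out(targets=[[[0,0,0],[0,0,0]],[[0,0,0],[0,0,0]],[[0,0,0],[0,0,0]],[[0,0,0],[0,0,0]],[[0,0,0],[0,0,0]],[[0,0,0],[0,0,0]]], jaw=1)

```text
time_s: 16.85
tool_pos: [0.6014, -0.3233, 0.0464]
tool_rot: [-90.0, 0.0, -28.5]
force: [-0.7, 0.4, 0.3]
grip_width: 0.0837
```

carry_out(targets=[[[0,-15,0],[0,0,0]],[[0,-30,0],[0,0,0]],[[0,-40,0],[0,0,0]],[[0,-15,0],[0,0,0]],[[0,0,0],[0,0,0]],[[0,0,0],[0,0,0]]])

```text
time_s: 17.45
tool_pos: [0.6011, -0.3232, 0.1463]
tool_rot: [-90.0, 0.0, -28.5]
force: [-0.1, 1.1, -0.1]
grip_width: 0.087
```

```bash
python3 - <<'E'
from h import *
look('ring_medium','pics/h1.png',.04,(.6,-.325))
plan((.3925,-.291,.13))
E
```

```text
t 17.45 [ 0.6011 -0.3232  0.1463] [-9.002e+01  1.000e-02 -2.850e+01] F [-0.1  1.1 -0.1] w 0.087
ring_medium 0.95 [257. 217.] [ 0.5992 -0.3249] A 2133 2044
ring_medium 0.55 [254. 194.] [ 0.604  -0.3177] A 5159 2062
rows 6
[[[-32.0,3.0,-16.0],[0.0,1.3,-0.2]],[[-33.0,2.0,-15.0],[0.0,1.4,0.0]],[[-32.0,2.0,-14.0],[0.0,1.3,0.0]],[[-32.0,3.0,-13.0],[0.0,1.4,0.0]],[[-33.0,2.0,-13.0],[0.0,1.3,0.0]],[[-31.8,2.6,-11.6],[0.0,1.4,0.0]]]
end [ 392.5 -291.   130. ] [-90.   -0.  -36.6]
```

View pics/h1.png

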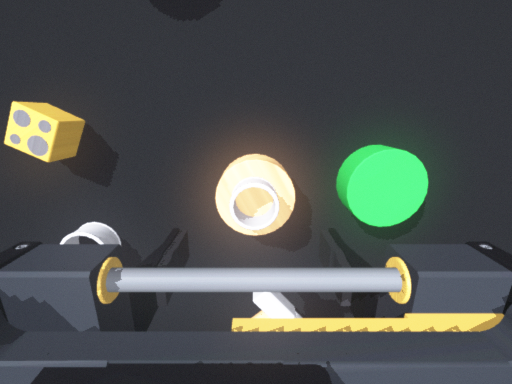

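carry_out(targets=[[[-32,2,-16],[0,1.3,0]],[[-33,2,-15],[0,1.4,0]],[[-32,2,-14],[0,1.3,0]],[[-32,3,-13],[0,1.4,0]],[[-33,2,-13],[0,1.3,0]],[[-32,3,-12],[0,1.4,0]],[[0,0,0],[0,0,0]],[[0,0,0],[0,0,0]]])

```text
time_s: 18.35
tool_pos: [0.3925, -0.2914, 0.1317]
tool_rot: [-90.0, 0.1, -36.6]
force: [0.2, -0.4, 1.0]
grip_width: 0.0872
```

```bash
python3 - <<'E'
from h import *
look('ring_large','pics/i1.png',0,(.3925,-.291))
for c in('scene','side'):
    env.read_camera(c)
    for n,z in(('ring_medium',.04),('plinth_middle',0),('ring_large',0)):
        for r in env.outline_of(c,n)[:3]:
            x=fit(cam(c),r['mask'],n,z,(.58,-.29))
            if x[0][1]<-.2: print(c,n,r['xy'],x[0].round(4),np.round(x[1:]))
save('scene','pics/i2.png',(100,110,140,140),4)
E
```

```text
t 18.35 [ 0.3925 -0.2914  0.1317] [-9.001e+01  6.000e-02 -3.664e+01] F [ 0.2 -0.4  1. ] w 0.0872
ring_large 0.84 [259. 212.] [ 0.3951 -0.2949] A 2684 2507
scene ring_medium [156.4, 191.4] [ 0.602  -0.3253] [194. 239.]
scene plinth_middle [158.5, 201.4] [ 0.6035 -0.3244] [651. 693.]
scene plinth_middle [125.9, 229.6] [ 0.726  -0.3801] [790. 832.]
scene ring_large [184.7, 156.6] [ 0.3918 -0.2946] [225. 253.]
side ring_medium [268.7, 116.8] [ 0.5993 -0.323 ] [193. 200.]
side plinth_middle [267.7, 128.7] [ 0.6003 -0.3186] [540. 576.]
side plinth_middle [233.8, 110.4] [ 0.7241 -0.3802] [545. 527.]
side plinth_middle [298.1, 100.9] [ 0.4784 -0.4887] [867. 496.]
side ring_large [329.7, 140.2] [ 0.3925 -0.292 ] [308. 299.]
side ring_large [300.8, 101.3] [ 0.4766 -0.4926] [835. 238.]
```

View pics/i1.png

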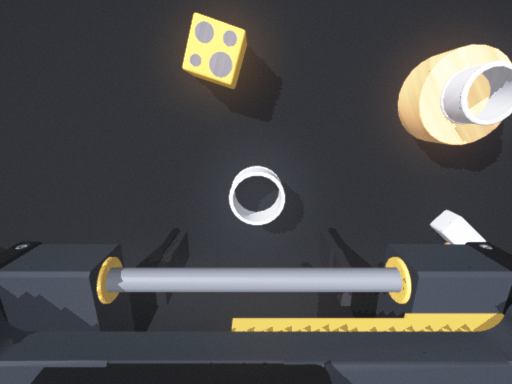

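View pics/i2.png

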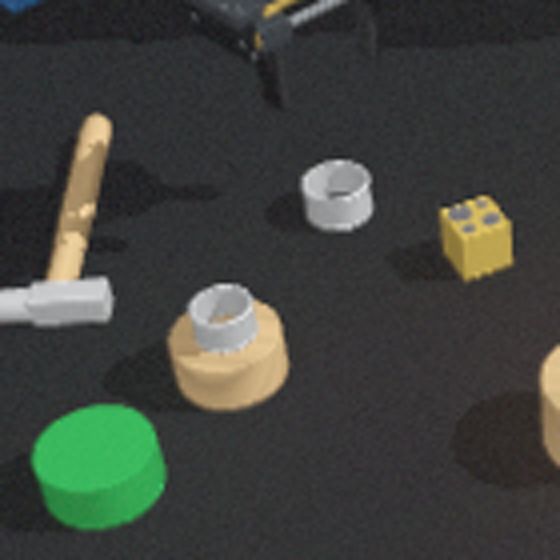

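carry_out(targets=[[[2,40,-1],[0,0,0]],[[0,40,0],[0,0,0]],[[0,33,0],[0,0,0]],[[0,12,0],[0,0,0]],[[0,0,0],[0,0,0]],[[0,0,0],[0,0,0]]])

```text
time_s: 19.5
tool_pos: [0.3953, -0.2943, 0.0088]
tool_rot: [-90.0, -0.1, -36.6]
force: [0.3, 0.0, -0.2]
grip_width: 0.0869
```

carry_out(targets=[[[0,0,0],[0,0,0]],[[0,0,0],[0,0,0]],[[0,0,0],[0,0,0]],[[0,0,0],[0,0,0]],[[0,0,0],[0,0,0]],[[0,0,0],[0,0,0]],[[0,0,0],[0,0,0]]], jaw=0, squeeze=15)

```text
time_s: 20.2
tool_pos: [0.3945, -0.2938, 0.0079]
tool_rot: [-90.0, -0.0, -36.6]
force: [-1.3, 0.3, 3.3]
grip_width: 0.056
```

carry_out(targets=[[[0,-20,0],[0,0,0]],[[0,-35,0],[0,0,0]],[[0,-40,0],[0,0,0]],[[0,-15,0],[0,0,0]],[[0,0,0],[0,0,0]],[[0,0,0],[0,0,0]]])

```text
time_s: 20.8
tool_pos: [0.3937, -0.2933, 0.1166]
tool_rot: [-90.0, 0.1, -36.6]
force: [-0.3, -0.0, -1.3]
grip_width: 0.0561
```

```bash
python3 - <<'E'
from h import *
st(); plan((.633,-.032,.115))
E
```

```text
t 20.8 [ 0.3937 -0.2933  0.1166] [-9.001e+01  7.000e-02 -3.660e+01] F [-0.3 -0.  -1.3] w 0.0561
rows 10
[[[13.0,0.0,30.0],[0.0,-3.4,-0.1]],[[14.0,0.0,30.0],[0.0,-3.3,0.0]],[[13.0,0.0,32.0],[0.0,-3.4,0.0]],[[14.0,1.0,32.0],[0.0,-3.4,0.0]],[[13.0,-0.0,33.0],[0.0,-3.4,0.0]],[[13.0,-0.0,34.0],[0.0,-3.3,0.0]],[[14.0,0.0,35.0],[0.0,-3.4,0.0]],[[13.0,0.0,36.0],[0.0,-3.4,0.0]],[[13.0,0.0,36.0],[0.0,-3.3,0.0]],[[13.2,0.6,37.6],[0.0,-3.4,0.0]]]
end [633. -32. 115.] [-90.   -0.   -2.9]
```

carry_out(targets=[[[13,0,30],[0,-3.4,0]],[[14,0,30],[0,-3.3,0]],[[13,0,32],[0,-3.4,0]],[[14,0,32],[0,-3.4,0]],[[13,0,33],[0,-3.4,0]],[[13,0,34],[0,-3.3,0]],[[14,0,35],[0,-3.4,0]],[[13,0,36],[0,-3.4,0]],[[13,0,36],[0,-3.3,0]],[[13,0,38],[0,-3.4,0]],[[0,0,0],[0,0,0]],[[0,0,0],[0,0,0]]])

```text
time_s: 22.0
tool_pos: [0.6321, -0.0301, 0.1149]
tool_rot: [-89.9, 0.2, -2.7]
force: [0.2, 0.1, -1.1]
grip_width: 0.0567
```

```bash
python3 - <<'E'
from h import *
look('plinth_tall','pics/j1.png',0,(.633,-.03))
inhand('ring_large','pics/j1.png','pics/j2.png',.0075)
env.read_camera('side')
for r in env.outline_of('side','ring_large')[:2]: print(r['xy'],fit(cam('side'),r['mask'],'ring_large',.108,(.633,-.03)))
E
```

```text
t 22.0 [ 0.6321 -0.0301  0.1149] [-89.95   0.24  -2.72] F [ 0.2  0.1 -1.1] w 0.0567
plinth_tall 0.76 [257. 202.] [ 0.6331 -0.0349] A 9656 9760
[235.7, 169.9] (array([ 0.63241672, -0.0280282 ]), 399.1120041012764, 447.5942423425149)
```

View pics/j1.png

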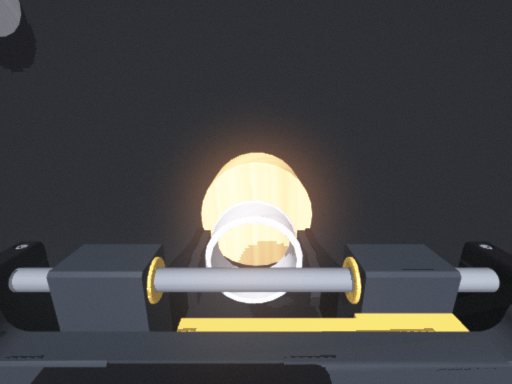

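View pics/j2.png

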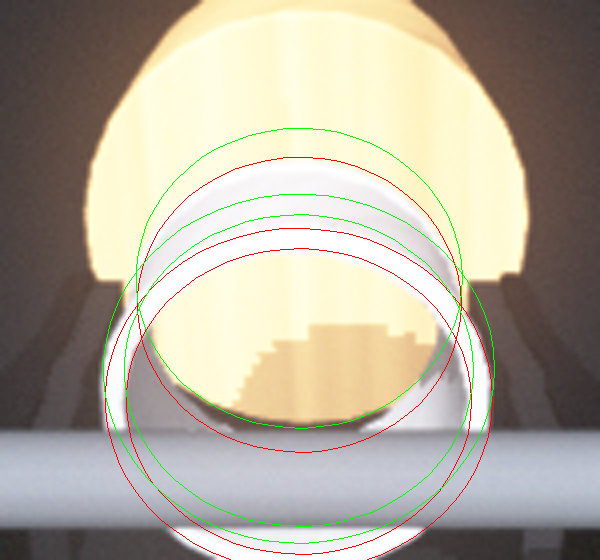

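carry_out(targets=[[[1,20,-1],[0,0,0]],[[0,15,0],[0,0,0]],[[0,6,0],[0,0,0]],[[0,2,0],[0,0,0]],[[0,0,0],[0,0,0]],[[0,0,0],[0,0,0]]])

```text
time_s: 22.8
tool_pos: [0.6348, -0.0328, 0.0753]
tool_rot: [-90.0, -0.1, -2.9]
force: [-0.0, -0.1, -0.8]
grip_width: 0.0567
```

carry_out(targets=[[[0,1,0],[0,0,0]],[[0,0,0],[0,0,0]],[[0,0,0],[0,0,0]]])

```text
time_s: 23.1
tool_pos: [0.6345, -0.0329, 0.0738]
tool_rot: [-90.0, -0.0, -2.9]
force: [0.2, 0.2, -0.6]
grip_width: 0.0566
```

carry_out(targets=[[[-1,3,1],[0,0,0]],[[0,1,0],[0,0,0]],[[0,0,0],[0,0,0]],[[0,0,0],[0,0,0]]])

```text
time_s: 23.5
tool_pos: [0.6333, -0.0319, 0.0694]
tool_rot: [-90.0, 0.0, -2.9]
force: [-0.4, 0.9, -1.1]
grip_width: 0.0561
```

carry_out(targets=[[[0,1,0],[0,0,0]],[[0,0,0],[0,0,0]],[[0,0,0],[0,0,0]]])

```text
time_s: 23.8
tool_pos: [0.6334, -0.0319, 0.0685]
tool_rot: [-90.0, 0.0, -2.9]
force: [1.3, 0.1, -0.8]
grip_width: 0.0561
```

carry_out(targets=[[[0,0.5,0],[0,0,0]],[[0,0.5,0],[0,0,0]],[[0,0,0],[0,0,0]]])

```text
time_s: 24.1
tool_pos: [0.6335, -0.0319, 0.068]
tool_rot: [-90.0, -0.0, -2.9]
force: [-1.5, 0.0, 2.3]
grip_width: 0.0563
```

carry_out(targets=[[[0,0.3,0],[0,0,0]],[[0,0,0],[0,0,0]]])

```text
time_s: 24.3
tool_pos: [0.6335, -0.0319, 0.0679]
tool_rot: [-90.0, -0.0, -2.9]
force: [-1.9, 0.6, 5.1]
grip_width: 0.0565
```

carry_out(targets=[[[0,0,0],[0,0,0]],[[0,0,0],[0,0,0]],[[0,0,0],[0,0,0]],[[0,0,0],[0,0,0]],[[0,0,0],[0,0,0]],[[0,0,0],[0,0,0]]], jaw=1)

```text
time_s: 24.9
tool_pos: [0.6334, -0.0319, 0.0671]
tool_rot: [-90.0, 0.0, -2.9]
force: [0.3, 0.5, -0.4]
grip_width: 0.0861
```

carry_out(targets=[[[0,-15,0],[0,0,0]],[[0,-30,0],[0,0,0]],[[0,-40,0],[0,0,0]],[[0,-35,0],[0,0,0]],[[0,0,0],[0,0,0]],[[0,0,0],[0,0,0]]])

```text
time_s: 25.5
tool_pos: [0.6342, -0.0317, 0.1894]
tool_rot: [-90.0, -0.2, -2.9]
force: [0.2, -0.0, -0.2]
grip_width: 0.0871
```

carry_out(targets=[[[-40,-10,0],[0,0,0]],[[-40,-10,0],[0,0,0]],[[-40,-10,0],[0,0,0]],[[-30,-10,0],[0,0,0]],[[0,0,0],[0,0,0]],[[0,0,0],[0,0,0]]])

```text
time_s: 26.1
tool_pos: [0.4833, -0.0247, 0.227]
tool_rot: [-90.1, -0.0, -2.9]
force: [0.5, -1.3, -1.0]
grip_width: 0.087
```

```bash
python3 - <<'E'
from h import *
st()
for c in('scene','side'):
    env.read_camera(c)
    for n,z in(('ring_small',.02),('ring_medium',.04),('ring_large',.06),('plinth_tall',0),('plinth_middle',0),('plinth_low',0),('bench_block',0),('jar',0)):
        for r in env.outline_of(c,n)[:3]:
            x=fit(cam(c),r['mask'],n,z,(.6,0)); print(c,n,round(r['p'],2),np.round(r['xy']),x[0].round(4),np.round(x[1:]))
save('scene','pics/k1.png',(90,130,340,130),2.3)
save('side','pics/k2.png',(150,60,250,320),1.8)
save('wrist','pics/k3.png')
E
```

```text
t 26.1 [ 0.4833 -0.0247  0.227 ] [-9.006e+01 -1.000e-02 -2.930e+00] F [ 0.5 -1.3 -1. ] w 0.087
scene ring_small 0.43 [363. 205.] [0.5802 0.29  ] [163. 161.]
scene ring_small 0.29 [252. 214.] [ 0.6408 -0.0317] [1025.  161.]
scene ring_medium 0.6 [155. 192.] [ 0.5999 -0.325 ] [239. 238.]
scene ring_large 0.87 [252. 196.] [ 0.6333 -0.0324] [378. 377.]
scene plinth_tall 0.61 [252. 214.] [ 0.6389 -0.0321] [1037. 1106.]
scene plinth_middle 0.93 [159. 203.] [ 0.606  -0.3243] [636. 695.]
scene plinth_middle 0.84 [125. 228.] [ 0.7244 -0.381 ] [862. 830.]
scene plinth_low 0.94 [353. 240.] [0.6945 0.256 ] [537. 542.]
scene plinth_low 0.74 [362. 214.] [0.5862 0.2889] [397. 459.]
scene bench_block 0.73 [317. 173.] [0.4096 0.1553] [177. 209.]
scene jar 0.67 [414. 198.] [0.5216 0.444 ] [357. 382.]
scene jar 0.31 [221. 170.] [ 0.449  -0.1639] [298. 301.]
side ring_small 0.46 [231. 310.] [0.5796 0.2922] [282. 265.]
side ring_small 0.37 [308. 166.] [ 0.4422 -0.1535] [355. 155.]
side ring_large 0.72 [236. 196.] [0.6215 0.0073] [1127.  436.]
side plinth_tall 0.93 [237. 195.] [ 0.6311 -0.0272] [1134. 1183.]
side plinth_tall 0.3 [239. 186.] [ 0.6419 -0.0655] [ 469. 1128.]
side plinth_middle 0.67 [235. 108.] [ 0.7244 -0.3793] [497. 528.]
side plinth_middle 0.41 [266. 134.] [ 0.5916 -0.2892] [123. 596.]
side plinth_low 0.84 [231. 312.] [0.5809 0.2904] [881. 867.]
side plinth_low 0.83 [187. 286.] [0.6944 0.2584] [760. 798.]
side plinth_low 0.67 [237. 196.] [ 0.6368 -0.0431] [1092.  497.]
side bench_block 0.62 [310. 266.] [0.4089 0.1548] [373. 399.]
side jar 0.63 [244. 376.] [0.5213 0.4316] [225. 658.]
```

View pics/k1.png

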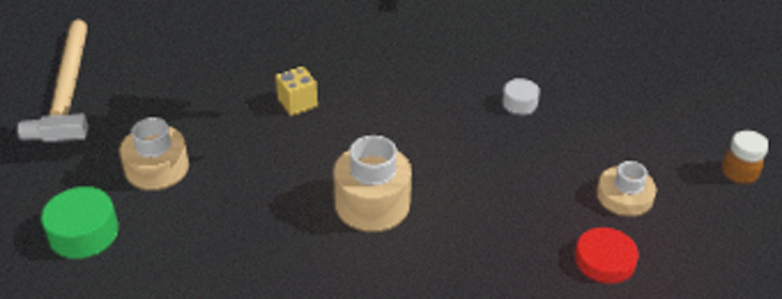

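View pics/k2.png

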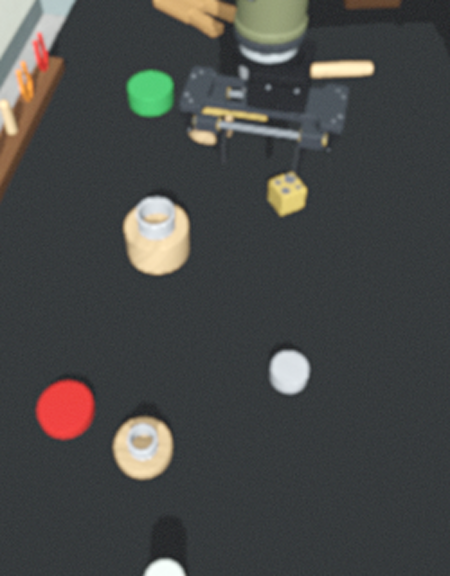

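```bash
python3 - <<'E'
from h import *
print(env.sign_off()); st()
E
```

```text
the job is handed in; nothing more can be done
None
the job is handed in; nothing more can be done
```

The three open rings are now standing on their ends on the wooden plinths: small on low, medium on middle, large on tall. I placed them in that order and handed in the job at about 27 s. The solid steel disc and the red and green drums were left alone.

**Ring positions:** in the last pictures each ring measured about 2 mm or less from its plinth's centre, with all three upright. The gripper was open and clear. The highest force reading I saw was about 6 N, during the set-downs.

**Other items:** the jar and bench block measured where they started, to about 1 mm. The hammer and brass cube look unmoved in the pictures, but I did not measure the hammer.

**Checks that disagreed or failed:**
- **Wrist camera:** it differed from the fixed cameras by up to about 4 mm on ring positions before grasping. I used values between the two.
- **Scene camera:** plinth fits taken after placing read about 5 mm off in x, because each ring hides part of its plinth. I judged centring against the plinth positions measured before placing.
- **Side camera:** in the final look it gave no usable fit for the medium ring, which the arm was hiding, or for the large ring, where the outline included the plinth. Those two final positions rest on the scene camera. The side camera had measured the medium ring about 2 mm from centre just after it was placed.

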